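Pack a column tube with the tamping rod

ROBOT

A 6-joint arm with a two-finger parallel gripper is mounted at the origin on the work surface. World frame = base frame: x ahead of the robot, y to its left, z up, the work surface at z = 0. Lengths are in mm, angles in degrees, forces in N, time in s.
With the tool pointing down it reaches from about 300 to 850 mm from the base axis. Payload 4.2 kg.
Tool frame: the origin (TCP) lies midway between the tips of the shut fingers; the grasp point (between the pads) lies 19 mm behind it (env.grip_point_offset is the distance from the TCP to the grasp point, in mm); z points along the fingers, x is the direction in which the jaws open and shut, and the axes are right-handed (so a half turn about z gives the same grasp; the last joint's range is limited). The gripper opens to 91 mm and grips with 3 to 60 N. Pads are 32 mm wide; open, the fingers measure 118 mm over their backs; the gripper's body (76 mm by 178 mm) begins 60 mm behind the grasp point.
Start: joints at [-77.235, 18.312, 89.639, -0, 72.044, -1.146], TCP at [138.245, -558.152, 192.676] pointing down, gripper open.
Joint ranges: [-177.97, 177.97], [-48.28, 115.42], [12.27, 149.76], [-77.06, 257.06], [2.81, 150.46], [-146.56, 146.56]. Speed limits (degrees/s): [147.25, 147.25, 180, 180, 180, 180].

INTERFACE

Orientations are given as [roll, pitch, yaw] about the fixed x, y, z axes, in that order (R = Rz(yaw) Ry(pitch) Rx(roll)).
In Python, from workcell import env gives the robot as it stands.
- The arm moves only by the shell command python3 -m pendant 'ROWS' [FORCE]. ROWS is JSON, a list of rows, each an object with "xyz": the shift along the tool's x, y, z in m, a list of three; "roll": the turn about the tool's z in degrees; "jaw": the closure, from 0 (fully open) to 1 (shut). A call has exactly 8 rows; each row is the pose to reach, as a shift and turn from the pose commanded when the call began, along the tool's axes at that moment; what a row does not reach only later rows make up. A row lasts 1/8 s, in which the tool goes at most 62.5 mm and 10.7 degrees, less where a joint would pass 70% of its speed; a pose out of reach is approached as far as the arm can. A call with a gripper value outside its range is refused whole. The fingers move at their own pace and stop on an object; FORCE is the grip in N (left out, the last holds). Time passes only in rows, so rows that repeat a pose let the fingers close, or fill a call up. It gives the time, the measured TCP pose, the force and the opening at its end, in the units of the state.
- env.state(): the state, without advancing time (a new reading comes with each control period).
- env.grab_frame(name): name is "scene" or "top"; returns (picture, depth): 420x560x3 uint8, blue, green, red; 420x560 float32, mm along the optical axis (not along the pixel's ray), 0 where there is no reading.
- env.camera_params(name): a dict with "camera_matrix" (3x3 intrinsics, pixels), "cam_to_world" (4x4, takes a point from camera to world coordinates). Camera axes: x right, y up, looking along -z (the intrinsics and any distortion apply to the point x, -y, -z); pixel columns grow to the right and rows downward; lengths in mm; the calibration is good to about 2 mm. A picture is of the moment at which its call begins. camera_params takes no time and is no camera call.
- env.job_done(): hands the job in, once; it reports no verdict.
The state is a dict: "time_s": time; "qpos": joint angles; "qvel": joint speeds; "effort": joint torques, N m; "ee_pos": TCP position; "ee_rot": TCP orientation; "force": force on the tool from outside, world axes, zero at the start; "torque": the same for the moment, N m; "gripper_width": finger opening in mm.
Only numpy, scipy, OpenCV 4.12 (cv2) and the standard library are available. Lean on these libraries where they do the work, as an engineer would, in place of code of your own. Each camera call takes 0.05 s, during which the arm holds its last target. There are 200 camera calls.

TASK

Drop the slim white plug, bevelled foot down, into the clear column tube, then take the tamping rod from the rack and pack the plug and the tight frit below it all the way down until they bottom out firmly on the bottom fitting inside the tube, without pressing so hard that the frit cracks. Then draw the rod out and hang it back upright in the same rack hole, leaving the other things on the bench alone.

Things in the scene. Friction and masses are not known exactly. Their poses are not given: they have to be found in the camera images.
- plug_center (a point): Centre of the slim plug: white plastic cylinder, 20 mm diameter, 40 mm tall, 30 g, bevelled foot, standing upright on the bench (z axis up, centre 20 mm above its foot). The thicker white plug near it (32 mm) does not fit the tube.
- mouth (a point): Centre of the flared mouth of the clear column tube, at the rim, 129 mm above the bench; z up. The tube is fixed upright on a 100 x 100 x 12 mm steel base plate. Bore 24 mm diameter; the flare is the top 12 mm and opens to about 40 mm inside, 46 mm outside.
- bore (a point): Point on the tube axis 60 mm below the mouth; z up. A frit (white disc 8 mm thick) fits tightly in the bore, its top 43 to 75 mm above the bench. Pushed with about 6 N it slides down 16 to 36 mm, and stays where left, until it meets the hard bottom fitting, which may be set at any height from 19 to 31 mm above the bench. There press firmly, about 15 to 25 N for half a second; it cracks at 40 N.
- rod_handle (a point): Centre of the handle of the tamping rod, on its axis; z up along the rod. Handle: black cylinder 24 mm diameter, 60 mm long. Below it a straight steel shaft, 14 mm diameter, 90 mm long, so the flat tip is 120 mm below this point. 120 g. It starts hanging in the rack by the handle's lower shoulder, tip 5 mm above the bench.
- rack_hole (a point): Centre, at the top face, of the 19 mm hole where the rod starts and must return. Fixed grey test-tube rack, 70 x 130 mm, top face 95 mm above the bench, top plate 12 mm thick, open below; its second, empty hole is 70 mm away along +y of this frame (z up). The rod hangs right when the handle shoulder rests on the top face, handle centre 30 mm above this point.
- fat_plug_center (a point): Centre of the thick white plug, 32 mm diameter, 40 mm tall. Leave alone.
- beaker: Glass beaker, 68 mm diameter, 85 mm tall, origin at its underside. Leave alone.
- reagent: Amber bottle, 56 mm diameter, 110 mm tall, origin at its underside. Leave alone.
- jar: Small jar, 52 mm diameter, 50 mm tall, origin at its underside. Leave alone.
- dish: Shallow glass dish, 90 mm diameter, 15 mm tall, origin at its underside. Leave alone.

How it is judged (in metres and radians):
On the way, in this order (a step that is already met when the one before it is completed fails the run):
1. the slim plug is inside the tube, upright on the frit and let go (horizontal distance between plug_center and bore below 0.005 m and angle between plug_center's own z axis and vertical below 0.2 rad and z of plug_center in the frame of mouth below -0.025 m and contact force between plug and the fingers below 0.1 N and linear speed of plug below 0.02 m/s), for 0.2 s.
2. the rod pressing the plug down the tube with more than 12 N, which only the bottom withstands (the frit slides at about 6 N) (horizontal distance between plug_center and bore below 0.005 m and angle between plug_center's own z axis and vertical below 0.2 rad and z of plug_center in the frame of mouth below -0.065 m and contact force between rod and plug above 12 N), for 0.3 s.
At the end, for the whole second after the job is handed in: Slim plug upright in the packed tube (centre on its axis within 5 mm, at least 65 mm below the mouth); rod hanging in its first rack hole by its shoulder (axis within 6 mm, handle centre 26 to 34 mm above the rack top, tilt under 0.08 rad); rod and plug released and at rest (horizontal distance between plug_center and bore below 0.005 m and angle between plug_center's own z axis and vertical below 0.2 rad and z of plug_center in the frame of mouth below -0.065 m and horizontal distance between rod_handle and rack_hole below 0.006 m and z of rod_handle in the frame of rack_hole between 0.026 and 0.034 m and angle between rod_handle's own z axis and vertical below 0.08 rad and linear speed of each of rod, plug below 0.02 m/s); the robot touches nothing.
It fails at once if the plug is pressed with more than 40 N and the frit cracks (contact force between rod and plug above 40 N).
It fails at once if another thing on the bench is moved by more than 20 mm (distance of any of fat_plug_center, beaker, reagent, jar, dish from where it was at the start of the episode above 0.02 m).
It also fails if it takes over 70 s, if anything falls off the work surface, if the arm or the gripper's body presses on something with over 40 N, if the wrist force passes 120 N, or if a joint passes its speed limit or range.

## Working session

There is one attempt and no reset: what is moved stays moved. The work goes in short steps, Python scripts to look and compute and a shell command to move; the robot and the scene stay as the last step left them, time stands still between calls to the robot, and variables do not carry over. Pictures are saved under pics/ and viewed, about 8 in all and at most 12, crops included, and the job is handed in when it is done.

```bash
mkdir -p pics; ls; cat > h.py <<'E'
import numpy as np, cv2
from workcell import env
def snap(n,f):
    p,d=env.grab_frame(n); cv2.imwrite(f'pics/{f}.png',p); np.save(f'pics/{f}.npy',d); return p,d
def ray(n,u,v):
    c=env.camera_params(n);K=np.array(c["camera_matrix"]);T=np.array(c["cam_to_world"])
    x=np.linalg.solve(K,[u,v,1]); return T[:3,3],T[:3,:3]@np.array([x[0],-x[1],-1.])
def at_z(n,u,v,z):
    o,d=ray(n,u,v); return o+d*(z-o[2])/d[2]
def at_d(n,u,v,dep):
    o,d=ray(n,u,v); return o+d*dep
def tri(a,b):
    # a,b=(name,u,v)
    o1,d1=ray(*a);o2,d2=ray(*b);d1=d1/np.linalg.norm(d1);d2=d2/np.linalg.norm(d2)
    s=np.linalg.lstsq(np.c_[d1,-d2],o2-o1,rcond=None)[0]
    p,q=o1+s[0]*d1,o2+s[1]*d2; return (p+q)/2,np.linalg.norm(p-q)
E
python3 - <<'E'
from h import *
a,_=snap("scene","s0");b,_=snap("top","t0")
for n in("scene","top"):
    c=env.camera_params(n);print({k:np.round(v,3).tolist() for k,v in c.items()})
print(env.state(),env.grip_point_offset)
E
```

```text
pics
{'camera_matrix': [[441.316, 0.0, 280.952], [0.0, 441.316, 210.993], [0.0, 0.0, 1.0]], 'cam_to_world': [[-0.738, -0.486, 0.469, 983.844], [0.675, -0.515, 0.528, 445.941], [-0.015, 0.706, 0.708, 726.672], [0.0, 0.0, 0.0, 1.0]]}
{'camera_matrix': [[411.199, 0.0, 281.922], [0.0, 411.199, 210.238], [0.0, 0.0, 1.0]], 'cam_to_world': [[0.024, 0.996, -0.083, 463.965], [-1.0, 0.025, 0.011, -28.41], [0.013, 0.083, 0.996, 1035.215], [0.0, 0.0, 0.0, 1.0]]}
{'time_s': 0.1, 'qpos': array([-7.72331735e+01,  1.83469230e+01,  8.97001603e+01, -1.37625074e-03,
        7.20433934e+01, -1.14708058e+00]), 'qvel': array([ 0.0345274 , -0.00683065, -0.21326769, -0.06785168, -0.02947108,
       -0.02738675]), 'effort': array([ 1.26889149e-04, -4.13333094e+01, -2.32508934e+01,  7.29175843e-02,
        4.21757600e-02, -6.47381898e-05]), 'ee_pos': array([ 138.13970779, -557.65475298,  191.90991326]), 'ee_rot': array([-1.79999497e+02,  9.04847420e-02, -7.60856672e+01]), 'force': array([ 0.46150339, -0.19930274,  0.01366658]), 'torque': array([-0.04752434,  0.01009794, -0.00712107]), 'gripper_width': 91.0510932835835} 18.8
```

View pics/s0.png

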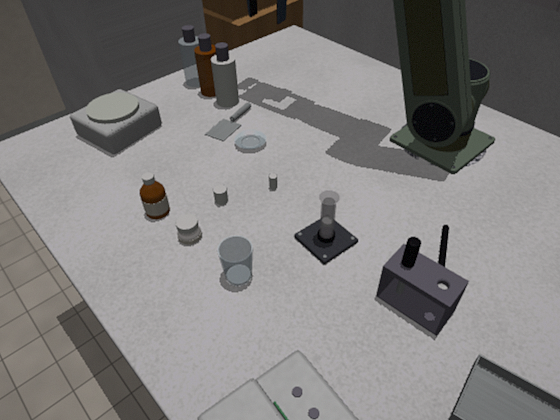

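View pics/t0.png

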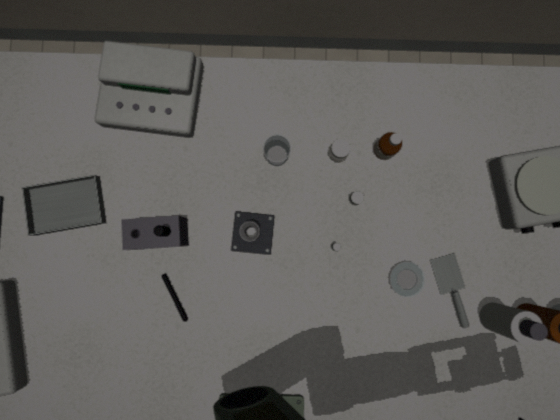

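The scene view shows the slim plug at about (273,182), the tube mouth at (329,197) and the rod handle at (412,245). In the top view they are at (336,246), (251,231) and (163,230). I'll enlarge crops of each.

```bash
cat > crop.py <<'E'
from h import *
def comp(lst,f,s=5,w=52,h=56):
    # each crop labelled with grid ticks every 10px
    T=[]
    for (file,cu,cv_) in lst:
        p=cv2.imread(f'pics/{file}.png'); u0,v0=cu-w//2,cv_-h//2
        c=cv2.resize(p[v0:v0+h,u0:u0+w],None,fx=s,fy=s,interpolation=cv2.INTER_CUBIC)
        c=cv2.convertScaleAbs(c,alpha=1.5)
        for k in range(0,w,10):
            cv2.line(c,(int((k+.5)*s),0),(int((k+.5)*s),6),(0,255,0),1);cv2.putText(c,str(u0+k),(int((k+.5)*s),16),0,.35,(0,255,0),1)
        for k in range(0,h,10):
            cv2.line(c,(0,int((k+.5)*s)),(6,int((k+.5)*s)),(0,255,255),1);cv2.putText(c,str(v0+k),(8,int((k+.5)*s)+4),0,.35,(0,255,255),1)
        T.append(c)
    n=len(T)//2
    cv2.imwrite(f'pics/{f}.png',np.vstack([np.hstack(T[:n]),np.hstack(T[n:])]))
E
python3 - <<'E'
from crop import *
comp([("s0",273,182),("s0",328,212),("s0",418,256),("t0",336,246),("t0",251,231),("t0",155,231)],"c0")
E
```

```text
(no output)
```

View pics/c0.png

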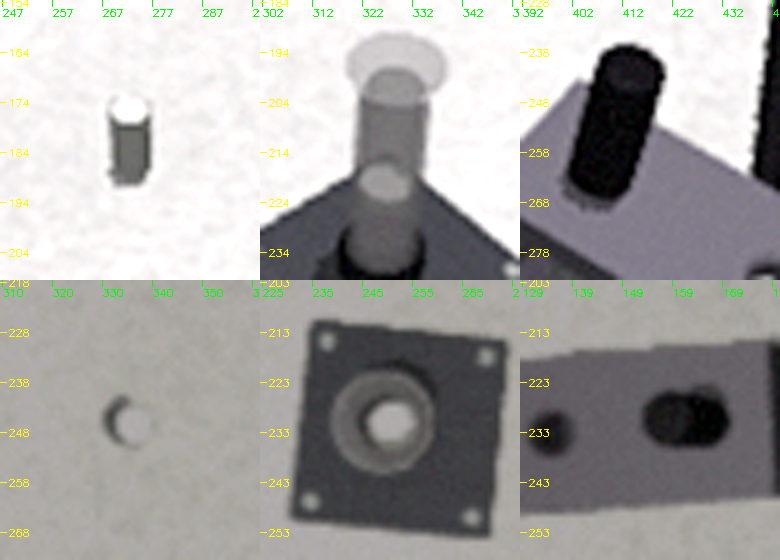

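```bash
python3 - <<'E'
from h import *
for n,a,b,z in [("plugtop",(272.5,175.1),(336.5,246.5),40),("mouth",(328.9,197.5),(249.1,230.7),129),("rodtop",(413.7,240.9),(158.7,230.3),155),("hole2",(442.5,284),(134.7,233),95)]:
    p,e=tri(("scene",*a),("top",*b)); print(n,p.round(1),round(e,1),at_z("scene",*a,z).round(1),at_z("top",*b,z).round(1))
s=np.load('pics/s0.npy');t=np.load('pics/t0.npy')
print(at_d("top",336,246,t[246,336]),at_d("scene",272,175,s[175,272]),at_d("top",159,230,t[230,159]),at_d("scene",414,241,s[241,414]))
# rack outline in top depth
d=t[200:265,100:200];m=[]
for v in range(200,265):
    for u in range(100,200):
        p=at_d("top",u,v,t[v,u])
        if 85<p[2]<105:m.append(p[:2])
m=np.array(m,np.float32);print("rack",cv2.minAreaRect(m),len(m))
E
```

```text
plugtop [ 461.5 -172.4   38. ] 2.0 [ 462.3 -169.8   40. ] [ 462.2 -172.9   40. ]
mouth [492.   33.9 125.4] 1.7 [494.3  37.  129. ] [492.4  33.1 129. ]
rodtop [487.3 225.6 151.6] 2.0 [489.5 227.6 155. ] [487.8 223.8 155. ]
hole2 [481.8 296.   93. ] 0.8 [483.1 296.8  95. ] [482. 295.  95.]
[ 463.36898806 -172.23709276   36.00150811] [ 463.83616893 -169.9114465    41.14208493] [488.49588282 223.56056243 153.6093771 ] [490.19274834 228.44180658 156.02420626]Traceback (most recent call last):
  File "<stdin>", line 10, in <module>
  File "h.py", line 11, in at_d
    o,d=ray(n,u,v); return o+d*dep
        ~~~^^^^^^^
  File "h.py", line 6, in ray
    c=env.camera_params(n);K=np.array(c["camera_matrix"]);T=np.array(c["cam_to_world"])
ValueError: time passes only in moves, steps and waits
```

```bash
python3 -m pendant '[{"xyz":[-0.037,-0.051,0],"roll":2,"jaw":0},{"xyz":[-0.073,-0.1,0.01],"roll":4,"jaw":0},{"xyz":[-0.11,-0.15,0.02],"roll":6,"jaw":0},{"xyz":[-0.147,-0.2,0.03],"roll":8,"jaw":0},{"xyz":[-0.184,-0.25,0.04],"roll":10,"jaw":0},{"xyz":[-0.22,-0.30,0.05],"roll":12,"jaw":0},{"xyz":[-0.26,-0.355,0.06],"roll":13.9,"jaw":0},{"xyz":[-0.295,-0.404,0.07],"roll":13.9,"jaw":0}]' 20
```

```text
time_s: 1.1
ee_pos: [456.5, -177.6, 123.3]
ee_rot: [-180.0, -0.0, -90.0]
force: [0.8, -0.9, 0.2]
gripper_width: 91.2
```

```bash
python3 -m pendant '[{"xyz":[-0.003,-0.0025,0.02],"roll":0,"jaw":0},{"xyz":[-0.003,-0.0025,0.05],"roll":0,"jaw":0},{"xyz":[-0.003,-0.0025,0.08],"roll":0,"jaw":0},{"xyz":[-0.003,-0.0025,0.1],"roll":0,"jaw":0},{"xyz":[-0.003,-0.0025,0.106],"roll":0,"jaw":0},{"xyz":[-0.003,-0.0025,0.106],"roll":0,"jaw":0.2},{"xyz":[-0.003,-0.0025,0.106],"roll":0,"jaw":0.4},{"xyz":[-0.003,-0.0025,0.106],"roll":0,"jaw":0.5}]' 15; python3 - <<'E'
from crop import *
snap("scene","s1");snap("top","t1")
comp([("s1",273,172),("t1",336,236)],"c1",4,100,130)
E
```

```text
time_s: 2.1
ee_pos: [458.5, -176.6, 18.4]
ee_rot: [-179.9, -0.0, -90.0]
force: [-0.2, -0.2, 0.2]
gripper_width: 64.4
```

View pics/c1.png

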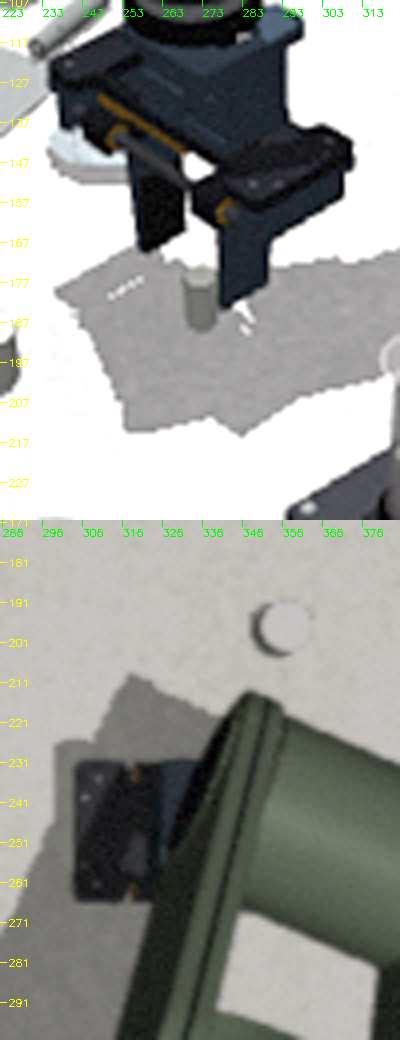

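The plug sits at (273,180) in the scene view, slightly in front (+x) of the fingers and nearer the right-hand one. I'll check the settled state against projections.

```bash
python3 - <<'E'
from h import *
s=env.state();print(s["time_s"],s["ee_pos"].round(1),s["gripper_width"])
def proj(n,P):
    c=env.camera_params(n);T=np.linalg.inv(c["cam_to_world"]);q=T[:3,:3]@np.array(P)+T[:3,3]
    u=np.array(c["camera_matrix"])@np.array([q[0],-q[1],-q[2]]);return (u[:2]/u[2]).round(1)
x,y,z=s["ee_pos"];w=s["gripper_width"]/2
for dx in(-16,16):
    for sg in(-1,1): print(dx,sg,proj("scene",(x+dx,y+sg*w,z)))
E
```

```text
2.2 [ 458.3 -176.5   18.2] 55.98201580573425
-16 -1 [269.5 171.6]
-16 1 [284.8 182.4]
16 -1 [259.7 177.4]
16 1 [274.9 188.5]
```

```bash
python3 -m pendant '[{"xyz":[-0.003,-0.002,0.001],"roll":0,"jaw":0.4},{"xyz":[-0.0055,-0.0037,0.002],"roll":0,"jaw":0.4},{"xyz":[-0.0055,-0.0037,0.002],"roll":0,"jaw":0.4},{"xyz":[-0.0055,-0.0037,0.002],"roll":0,"jaw":0.6},{"xyz":[-0.0055,-0.0037,0.002],"roll":0,"jaw":0.7},{"xyz":[-0.0055,-0.0037,0.002],"roll":0,"jaw":0.8},{"xyz":[-0.0055,-0.0037,0.002],"roll":0,"jaw":0.9},{"xyz":[-0.0055,-0.0037,0.002],"roll":0,"jaw":1}]' 15;python3 -c "
from h import *
snap('scene','s2');s=env.state();print(s['ee_pos'],s['gripper_width'])"
```

```text
time_s: 3.2
ee_pos: [461.7, -170.9, 15.7]
ee_rot: [-180.0, -0.0, -90.0]
force: [-0.4, -1.2, 0.0]
gripper_width: 17.8
[ 461.75142092 -170.92030957   15.68655691] 17.865678152347076
```

```bash
python3 -m pendant '[{"xyz":[0,0,-0.005],"roll":0,"jaw":1},{"xyz":[0,0,-0.02],"roll":0,"jaw":1},{"xyz":[0,0,-0.045],"roll":0,"jaw":1},{"xyz":[0,0,-0.075],"roll":0,"jaw":1},{"xyz":[0,0,-0.105],"roll":0,"jaw":1},{"xyz":[0,0,-0.13],"roll":0,"jaw":1},{"xyz":[0,0,-0.145],"roll":0,"jaw":1},{"xyz":[0,0,-0.15],"roll":0,"jaw":1}]' && python3 -m pendant '[{"xyz":[-0.015,-0.002,0],"roll":0,"jaw":1},{"xyz":[-0.045,-0.007,0],"roll":0,"jaw":1},{"xyz":[-0.085,-0.013,0],"roll":0,"jaw":1},{"xyz":[-0.125,-0.019,0],"roll":0,"jaw":1},{"xyz":[-0.165,-0.025,0],"roll":0,"jaw":1},{"xyz":[-0.19,-0.029,0],"roll":0,"jaw":1},{"xyz":[-0.203,-0.031,0],"roll":0,"jaw":1},{"xyz":[-0.206,-0.0315,0],"roll":0,"jaw":1}]'; python3 - <<'E'
from crop import *
snap("scene","s3");print(env.state()["ee_pos"],env.state()["gripper_width"])
comp([("s2",273,182),("s3",328,190)],"c3",6,60,50)
comp([("s2",273,182),("s3",328,190)],"c3",5,100,60)
E
```

```text
time_s: 4.25
ee_pos: [461.9, -170.9, 166.3]
ee_rot: [-179.9, -0.0, -90.0]
force: [-0.6, -0.2, -0.3]
gripper_width: 17.6
time_s: 5.25
ee_pos: [492.7, 35.8, 165.0]
ee_rot: [179.9, -0.0, -89.9]
force: [0.5, -0.1, -0.4]
gripper_width: 17.9
[492.84688944  35.55284361 165.15559811] 18.179183246739527
```

View pics/c3.png

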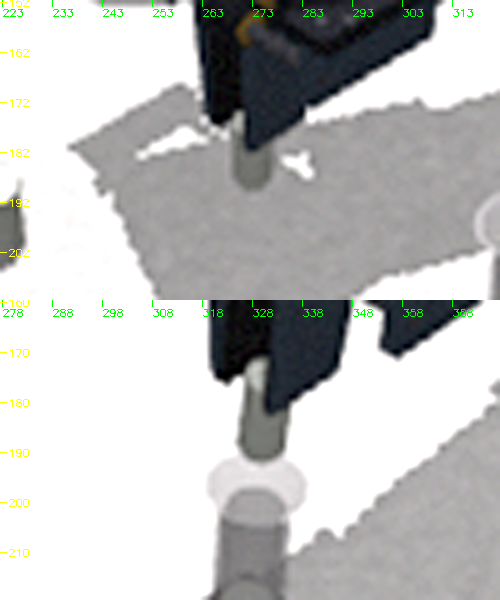

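The plug is held upright, with its foot at about (330,189), just above the mouth at (329,197).

```bash
python3 - <<'E'
from h import *
print(at_z("scene",330.1,189.2,149.5),at_z("scene",328.9,197.5,129))
E
```

```text
[492.33810752  36.56640634 149.5       ] [494.34892513  37.00719856 129.        ]
```

```bash
python3 -m pendant '[{"xyz":[0,-0.0015,0.005],"roll":0,"jaw":1},{"xyz":[0,-0.0015,0.012],"roll":0,"jaw":1},{"xyz":[0,-0.0015,0.02],"roll":0,"jaw":1},{"xyz":[0,-0.0015,0.026],"roll":0,"jaw":1},{"xyz":[0,-0.0015,0.03],"roll":0,"jaw":1},{"xyz":[0,-0.0015,0.031],"roll":0,"jaw":1},{"xyz":[0,-0.0015,0.031],"roll":0,"jaw":1},{"xyz":[0,-0.0015,0.031],"roll":0,"jaw":1}]' && python3 -m pendant '[{"xyz":[0,0,0],"roll":0,"jaw":0.75},{"xyz":[0,0,0],"roll":0,"jaw":0.7},{"xyz":[0,0,0],"roll":0,"jaw":0.65},{"xyz":[0,0,0],"roll":0,"jaw":0.6},{"xyz":[0,0,0],"roll":0,"jaw":0.5},{"xyz":[0,0,0],"roll":0,"jaw":0.5},{"xyz":[0,0,0],"roll":0,"jaw":0.5},{"xyz":[0,0,0],"roll":0,"jaw":0.5}]'; python3 -m pendant '[{"xyz":[0,0,-0.01],"roll":0,"jaw":0.5},{"xyz":[0,0,-0.03],"roll":0,"jaw":0.3},{"xyz":[0,0,-0.05],"roll":0,"jaw":0.2},{"xyz":[0,0,-0.07],"roll":0,"jaw":0},{"xyz":[0,0,-0.09],"roll":0,"jaw":0},{"xyz":[0,0,-0.1],"roll":0,"jaw":0},{"xyz":[0,0,-0.1],"roll":0,"jaw":0},{"xyz":[0,0,-0.1],"roll":0,"jaw":0}]'; python3 - <<'E'
from crop import *
snap("scene","s4");print(env.state()["ee_pos"],env.state()["gripper_width"])
cv2.imwrite("pics/c4.png",cv2.resize(cv2.imread("pics/s4.png")[130:290,220:500],None,fx=2.8,fy=2.8,interpolation=cv2.INTER_CUBIC))
E
```

```text
time_s: 6.3
ee_pos: [494.9, 35.2, 134.9]
ee_rot: [-180.0, -0.0, -90.0]
force: [-0.4, 0.2, -0.5]
gripper_width: 18.0
time_s: 7.3
ee_pos: [494.6, 35.2, 134.6]
ee_rot: [-180.0, -0.0, -90.0]
force: [-0.3, 0.2, 0.3]
gripper_width: 45.6
time_s: 8.3
ee_pos: [494.2, 35.1, 233.9]
ee_rot: [179.9, -0.0, -90.0]
force: [-0.6, 0.5, 0.3]
gripper_width: 91.1
[494.14049877  35.17471547 233.7914705 ] 90.94202506360182
```

View pics/c4.png

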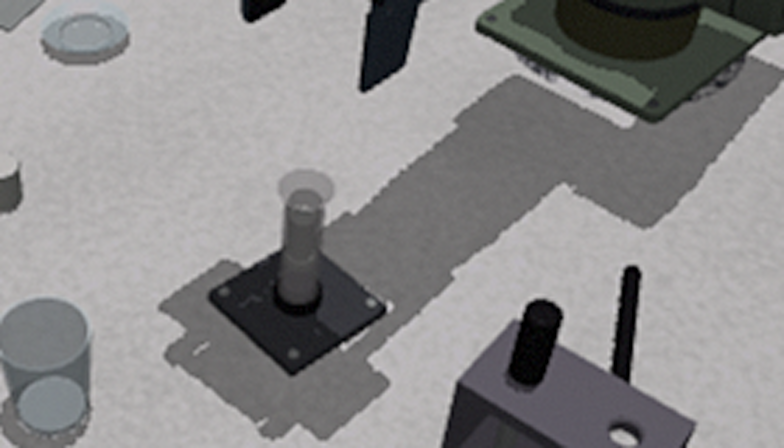

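```bash
python3 -m pendant '[{"xyz":[-0.02,0.005,0],"roll":0,"jaw":0},{"xyz":[-0.06,0.005,0],"roll":0,"jaw":0},{"xyz":[-0.11,0.005,0],"roll":0,"jaw":0},{"xyz":[-0.15,0.005,0],"roll":0,"jaw":0},{"xyz":[-0.18,0.005,0],"roll":0,"jaw":0},{"xyz":[-0.191,0.005,0.01],"roll":0,"jaw":0},{"xyz":[-0.191,0.005,0.02],"roll":0,"jaw":0},{"xyz":[-0.191,0.005,0.03],"roll":0,"jaw":0}]' && python3 -m pendant '[{"xyz":[0,0,0.02],"roll":0,"jaw":0},{"xyz":[0,0,0.05],"roll":0,"jaw":0},{"xyz":[0,0,0.08],"roll":0,"jaw":0},{"xyz":[0,0,0.1],"roll":0,"jaw":0},{"xyz":[0,0,0.101],"roll":0,"jaw":0.3},{"xyz":[0,0,0.101],"roll":0,"jaw":0.4},{"xyz":[0,0,0.101],"roll":0,"jaw":0.4},{"xyz":[0,0,0.101],"roll":0,"jaw":0.4}]'; python3 - <<'E'
from crop import *
snap("scene","s5");print(env.state()["ee_pos"],env.state()["gripper_width"])
cv2.imwrite("pics/c5.png",cv2.resize(cv2.imread("pics/s5.png")[150:290,350:490],None,fx=4,fy=4,interpolation=cv2.INTER_CUBIC))
E
```

```text
time_s: 9.35
ee_pos: [489.3, 224.9, 203.4]
ee_rot: [179.9, -0.1, -90.0]
force: [-0.1, -0.9, -0.4]
gripper_width: 90.7
time_s: 10.35
ee_pos: [490.1, 226.3, 104.4]
ee_rot: [-179.9, 0.0, -90.0]
force: [0.2, -0.4, 0.4]
gripper_width: 55.5
[489.94267948 226.31942445 104.24639856] 54.71374753435221
```

View pics/c5.png

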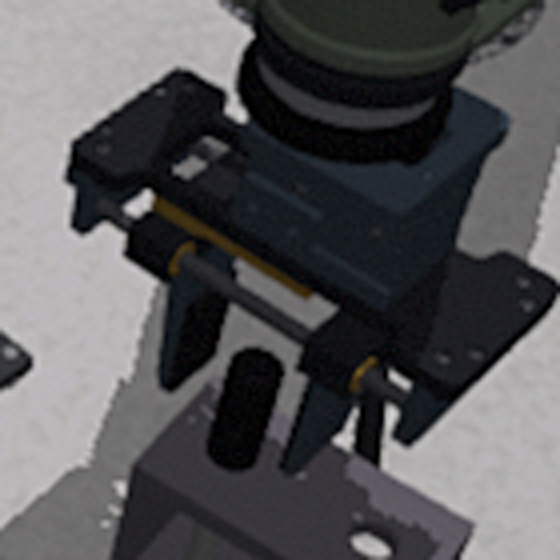

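The handle stands between the fingers, apparently toward the camera. I'll use depth at the finger and handle pixels to check the offset.

```bash
python3 - <<'E'
from h import *
d=np.load('pics/s5.npy')
print("handle top centre",at_z("scene",413.7,240.9,155),env.state()["ee_pos"])
for nm,x,y in[("Lnear",168,375),("Lfar",208,345),("R near",292,460),("R far",338,425),("hand top",252,365),("hand mid",240,420)]:
    u,v=350+x/4,150+y/4; print(nm,u,v,at_d("scene",u,v,d[round(v),round(u)]).round(1))
d=np.load('pics/s3.npy')
for u,v in[(322,173),(333,180),(340,177),(330,186)]: print(at_d("scene",u,v,d[v,u]).round(1))
E
```

```text
handle top centre [489.49039077 227.57006269 155.        ] [489.94267948 226.31942445 104.24639856]
Lnear 392.0 243.75 [504.7 197.6 134.3]
Lfar 402.0 236.25 [479.1 199.7 136.1]
R near 423.0 265.0 [506.9 262.9 137.1]
R far 434.5 256.25 [478.4 265.8 138.7]
hand top 413.0 241.25 [490.4 227.  154.3]
hand mid 410.0 255.0 [496.7 231.7 126.9]
[507.4  26.3 192.9]
[508.3  54.9 194.3]
[310.3 -86.2  -3.6]
[499.6  41.7 165.6]
```

```bash
python3 - <<'E'
from h import *
def atx(u,v,x):
    o,d=ray("scene",u,v);return (o+d*(x-o[0])/d[0]).round(1)
print(atx(421.2,267.5,506),atx(391.2,247,506), "s3",atx(321.5,175.5,509),atx(331.5,182.5,509))
d=np.load('pics/s5.npy')
for v in range(255,276): 
    print(v,[int(at_d("scene",u,v,d[v,u])[2]) for u in range(416,432)])
E
```

```text
[506.  261.1 127.7] [506.  198.4 127.1] s3 [509.   26.9 188.1] [509.   52.4 187. ]
255 [125, 97, 94, 92, 96, 94, 96, 156, 157, 161, 162, 163, 164, 166, 163, 160]
256 [118, 93, 93, 95, 93, 97, 151, 154, 156, 157, 159, 161, 161, 165, 160, 155]
257 [94, 96, 94, 95, 94, 95, 151, 151, 155, 158, 156, 159, 162, 159, 153, 149]
258 [93, 94, 92, 91, 95, 95, 148, 150, 154, 154, 156, 156, 157, 153, 149, 144]
259 [97, 94, 95, 94, 93, 145, 146, 150, 151, 151, 153, 155, 154, 146, 144, 138]
260 [93, 95, 97, 95, 93, 145, 143, 149, 148, 149, 149, 152, 149, 142, 139, 132]
261 [97, 95, 96, 93, 94, 141, 145, 145, 148, 147, 150, 145, 141, 138, 132, 94]
262 [94, 93, 94, 95, 138, 140, 141, 143, 144, 143, 147, 142, 726, 131, 96, 94]
263 [94, 96, 94, 94, 134, 135, 137, 139, 142, 144, 142, 136, 130, 94, 726, 94]
264 [94, 94, 93, 96, 131, 134, 136, 139, 141, 139, 134, 94, 94, 95, 94, 95]
265 [94, 95, 95, 128, 131, 134, 134, 137, 136, 134, 96, 94, 94, 93, 726, 96]
266 [96, 93, 94, 126, 128, 131, 132, 135, 134, 93, 95, 94, 94, 92, 94, 93]
267 [94, 96, 97, 94, 127, 127, 130, 131, 726, 95, 94, 95, 95, 95, 94, 94]
268 [93, 93, 95, 95, 95, 126, 96, 94, 96, 95, 93, 95, 94, 96, 95, 96]
269 [95, 95, 94, 94, 95, 94, 726, 96, 94, 95, 95, 95, 95, 96, 93, 94]
270 [95, 93, 93, 96, 93, 94, 93, 94, 94, 94, 93, 95, 96, 94, 95, 95]
271 [95, 95, 97, 96, 96, 96, 95, 95, 93, 96, 94, 95, 94, 93, 94, 96]
272 [95, 94, 97, 96, 93, 95, 96, 94, 96, 94, 93, 95, 95, 94, 93, 93]
273 [94, 96, 95, 91, 95, 96, 95, 94, 94, 94, 92, 96, 94, 94, 92, 95]
274 [95, 95, 95, 95, 95, 95, 94, 94, 95, 95, 96, 95, 97, 95, 96, 93]
275 [92, 96, 95, 97, 95, 94, 92, 94, 95, 96, 94, 94, 94, 97, 94, 95]
```

The depth shows the fingertips about 22 mm above the reported TCP, so I'll go 15 mm lower before closing.

```bash
python3 -m pendant '[{"xyz":[0,0,0.005],"roll":0,"jaw":0.4},{"xyz":[0,0,0.01],"roll":0,"jaw":0.4},{"xyz":[0,0,0.015],"roll":0,"jaw":0.4},{"xyz":[0,0,0.015],"roll":0,"jaw":0.5},{"xyz":[0,0,0.015],"roll":0,"jaw":0.6},{"xyz":[0,0,0.015],"roll":0,"jaw":0.7},{"xyz":[0,0,0.015],"roll":0,"jaw":0.8},{"xyz":[0,0,0.015],"roll":0,"jaw":1}]' 50 && python3 -m pendant '[{"xyz":[0,0,0],"roll":0,"jaw":1},{"xyz":[0,0,0],"roll":0,"jaw":1},{"xyz":[0,0,-0.002],"roll":0,"jaw":1},{"xyz":[0,0,-0.005],"roll":0,"jaw":1},{"xyz":[0,0,-0.01],"roll":0,"jaw":1},{"xyz":[0,0,-0.02],"roll":0,"jaw":1},{"xyz":[0,0,-0.03],"roll":0,"jaw":1},{"xyz":[0,0,-0.04],"roll":0,"jaw":1}]';python3 -c "
from h import *
s=env.state();print(s['ee_pos'],s['gripper_width'],s['force'])"
```

```text
time_s: 11.4
ee_pos: [489.7, 226.1, 88.8]
ee_rot: [-180.0, -0.0, -90.0]
force: [0.4, -0.1, 0.9]
gripper_width: 23.3
time_s: 12.4
ee_pos: [489.8, 226.2, 129.6]
ee_rot: [-180.0, 0.0, -90.0]
force: [-0.5, 0.3, -2.1]
gripper_width: 23.2
[489.79090321 226.2485905  129.61572863] 23.19339895233291 [-0.47204327  0.30438656 -2.100244  ]
```

```bash
python3 -m pendant '[{"xyz":[0,0,-0.01],"roll":0,"jaw":1},{"xyz":[0,0,-0.03],"roll":0,"jaw":1},{"xyz":[0,0,-0.055],"roll":0,"jaw":1},{"xyz":[0,0,-0.08],"roll":0,"jaw":1},{"xyz":[0,0,-0.1],"roll":0,"jaw":1},{"xyz":[0,0,-0.108],"roll":0,"jaw":1},{"xyz":[0,0,-0.11],"roll":0,"jaw":1},{"xyz":[0,0,-0.11],"roll":0,"jaw":1}]' && python3 -m pendant '[{"xyz":[0.01,-0.0005,0],"roll":0,"jaw":1},{"xyz":[0.035,-0.001,0],"roll":0,"jaw":1},{"xyz":[0.075,-0.002,0],"roll":0,"jaw":1},{"xyz":[0.115,-0.003,0],"roll":0,"jaw":1},{"xyz":[0.15,-0.0035,0],"roll":0,"jaw":1},{"xyz":[0.177,-0.004,0],"roll":0,"jaw":1},{"xyz":[0.188,-0.0045,0],"roll":0,"jaw":1},{"xyz":[0.191,-0.0045,0],"roll":0,"jaw":1}]'; python3 - <<'E'
from crop import *
snap("scene","s6");print(env.state()["ee_pos"],env.state()["force"])
cv2.imwrite("pics/c6.png",cv2.resize(cv2.imread("pics/s6.png")[120:240,270:390],None,fx=5,fy=5,interpolation=cv2.INTER_CUBIC))
E
```

```text
time_s: 13.4
ee_pos: [489.2, 226.0, 237.9]
ee_rot: [179.9, -0.0, -90.0]
force: [0.5, -0.2, -0.9]
gripper_width: 23.0
time_s: 14.4
ee_pos: [494.0, 34.8, 238.4]
ee_rot: [180.0, 0.0, -90.0]
force: [0.0, 0.3, -1.3]
gripper_width: 22.8
[494.06070379  35.00355446 238.44965332] [ 0.63309682 -0.69113092 -0.76086289]
```

View pics/c6.png

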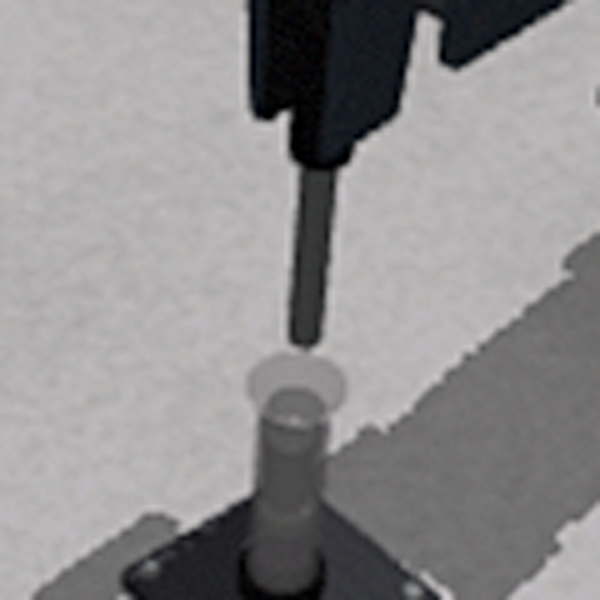

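The rod hangs straight, with its tip at (330.9,188) over the mouth at (329.3,197.5). The plug is in the tube, its top just under the flare.

```bash
python3 - <<'E'
from h import *
print(at_z("scene",330.9,188.1,154.6),at_z("scene",329.2,197.5,129),at_z("scene",270+295/5,120+430/5,112))
E
```

```text
[493.2616543   39.08710785 154.6       ] [493.92052951  37.41167421 129.        ] [498.23211094  42.35743959 112.        ]
```

```bash
python3 -m pendant '[{"xyz":[0.0015,-0.0005,0],"roll":0,"jaw":1},{"xyz":[0.0015,-0.0005,0.006],"roll":0,"jaw":1},{"xyz":[0.0015,-0.0005,0.012],"roll":0,"jaw":1},{"xyz":[0.0015,-0.0005,0.018],"roll":0,"jaw":1},{"xyz":[0.0015,-0.0005,0.024],"roll":0,"jaw":1},{"xyz":[0.0015,-0.0005,0.028],"roll":0,"jaw":1},{"xyz":[0.0015,-0.0005,0.032],"roll":0,"jaw":1},{"xyz":[0.0015,-0.0005,0.032],"roll":0,"jaw":1}]' && python3 -m pendant '[{"xyz":[0,0,0.002],"roll":0,"jaw":1},{"xyz":[0,0,0.004],"roll":0,"jaw":1},{"xyz":[0,0,0.006],"roll":0,"jaw":1},{"xyz":[0,0,0.008],"roll":0,"jaw":1},{"xyz":[0,0,0.01],"roll":0,"jaw":1},{"xyz":[0,0,0.012],"roll":0,"jaw":1},{"xyz":[0,0,0.014],"roll":0,"jaw":1},{"xyz":[0,0,0.016],"roll":0,"jaw":1}]'
```

```text
time_s: 15.45
ee_pos: [494.5, 33.6, 206.3]
ee_rot: [180.0, -0.0, -90.0]
force: [0.2, -0.5, -1.8]
gripper_width: 23.1
time_s: 16.45
ee_pos: [494.7, 33.7, 190.5]
ee_rot: [-180.0, -0.0, -90.0]
force: [0.7, -0.5, -2.4]
gripper_width: 22.8
```

```bash
python3 -m pendant '[{"xyz":[0,0,0.003],"roll":0,"jaw":1},{"xyz":[0,0,0.006],"roll":0,"jaw":1},{"xyz":[0,0,0.009],"roll":0,"jaw":1},{"xyz":[0,0,0.012],"roll":0,"jaw":1},{"xyz":[0,0,0.015],"roll":0,"jaw":1},{"xyz":[0,0,0.018],"roll":0,"jaw":1},{"xyz":[0,0,0.02],"roll":0,"jaw":1},{"xyz":[0,0,0.021],"roll":0,"jaw":1}]'
```

```text
time_s: 17.45
ee_pos: [494.8, 33.7, 169.5]
ee_rot: [-180.0, -0.0, -90.0]
force: [-0.2, 0.6, 4.4]
gripper_width: 22.6
```

```bash
python3 -m pendant '[{"xyz":[0,0,0.0005],"roll":0,"jaw":1},{"xyz":[0,0,0.001],"roll":0,"jaw":1},{"xyz":[0,0,0.0015],"roll":0,"jaw":1},{"xyz":[0,0,0.002],"roll":0,"jaw":1},{"xyz":[0,0,0.0025],"roll":0,"jaw":1},{"xyz":[0,0,0.003],"roll":0,"jaw":1},{"xyz":[0,0,0.0035],"roll":0,"jaw":1},{"xyz":[0,0,0.004],"roll":0,"jaw":1}]'
```

```text
time_s: 18.45
ee_pos: [494.7, 33.7, 165.6]
ee_rot: [-180.0, -0.0, -90.0]
force: [-0.2, 0.3, 3.4]
gripper_width: 23.3
```

```bash
python3 -m pendant '[{"xyz":[0,0,0.0003],"roll":0,"jaw":1},{"xyz":[0,0,0.0005],"roll":0,"jaw":1},{"xyz":[0,0,0.0008],"roll":0,"jaw":1},{"xyz":[0,0,0.001],"roll":0,"jaw":1},{"xyz":[0,0,0.0013],"roll":0,"jaw":1},{"xyz":[0,0,0.0015],"roll":0,"jaw":1},{"xyz":[0,0,0.0018],"roll":0,"jaw":1},{"xyz":[0,0,0.002],"roll":0,"jaw":1}]'
```

```text
time_s: 19.45
ee_pos: [494.6, 33.7, 163.6]
ee_rot: [180.0, -0.0, -90.0]
force: [-0.9, -0.2, 4.0]
gripper_width: 23.3
```

```bash
python3 -m pendant '[{"xyz":[0,0,0.0003],"roll":0,"jaw":1},{"xyz":[0,0,0.0005],"roll":0,"jaw":1},{"xyz":[0,0,0.0008],"roll":0,"jaw":1},{"xyz":[0,0,0.001],"roll":0,"jaw":1},{"xyz":[0,0,0.0013],"roll":0,"jaw":1},{"xyz":[0,0,0.0015],"roll":0,"jaw":1},{"xyz":[0,0,0.0018],"roll":0,"jaw":1},{"xyz":[0,0,0.002],"roll":0,"jaw":1}]'
```

```text
time_s: 20.45
ee_pos: [494.9, 33.7, 162.1]
ee_rot: [-180.0, -0.0, -90.0]
force: [-0.2, 0.5, 8.2]
gripper_width: 23.2
```

```bash
python3 -m pendant '[{"xyz":[0,0,0.0002],"roll":0,"jaw":1},{"xyz":[0,0,0.0004],"roll":0,"jaw":1},{"xyz":[0,0,0.0006],"roll":0,"jaw":1},{"xyz":[0,0,0.0008],"roll":0,"jaw":1},{"xyz":[0,0,0.0008],"roll":0,"jaw":1},{"xyz":[0,0,0.0008],"roll":0,"jaw":1},{"xyz":[0,0,0.0008],"roll":0,"jaw":1},{"xyz":[0,0,0.0008],"roll":0,"jaw":1}]'
```

```text
time_s: 21.45
ee_pos: [495.2, 33.7, 162.1]
ee_rot: [-179.9, 0.0, -90.0]
force: [-0.5, -0.0, 9.5]
gripper_width: 22.9
```

```bash
python3 -m pendant '[{"xyz":[0,0,0.0003],"roll":0,"jaw":1},{"xyz":[0,0,0.0006],"roll":0,"jaw":1},{"xyz":[0,0,0.0009],"roll":0,"jaw":1},{"xyz":[0,0,0.0012],"roll":0,"jaw":1},{"xyz":[0,0,0.0015],"roll":0,"jaw":1},{"xyz":[0,0,0.0015],"roll":0,"jaw":1},{"xyz":[0,0,0.0015],"roll":0,"jaw":1},{"xyz":[0,0,0.0015],"roll":0,"jaw":1}]'
```

```text
time_s: 22.45
ee_pos: [495.7, 33.8, 161.9]
ee_rot: [-179.8, 0.0, -90.0]
force: [-1.6, -0.3, 17.6]
gripper_width: 23.5
```

```bash
python3 -m pendant '[{"xyz":[0,0,0.0003],"roll":0,"jaw":1},{"xyz":[0,0,0.0003],"roll":0,"jaw":1},{"xyz":[0,0,0.0003],"roll":0,"jaw":1},{"xyz":[0,0,0.0003],"roll":0,"jaw":1},{"xyz":[0,0,0.0003],"roll":0,"jaw":1},{"xyz":[0,0,0.0003],"roll":0,"jaw":1},{"xyz":[0,0,0.0003],"roll":0,"jaw":1},{"xyz":[0,0,0.0003],"roll":0,"jaw":1}]'
```

```text
time_s: 23.45
ee_pos: [495.8, 33.8, 161.9]
ee_rot: [-179.8, 0.0, -90.0]
force: [-2.2, 1.1, 18.3]
gripper_width: 22.9
```

```bash
python3 -m pendant '[{"xyz":[0,0,-0.002],"roll":0,"jaw":1},{"xyz":[0,0,-0.006],"roll":0,"jaw":1},{"xyz":[0,0,-0.015],"roll":0,"jaw":1},{"xyz":[0,0,-0.03],"roll":0,"jaw":1},{"xyz":[0,0,-0.045],"roll":0,"jaw":1},{"xyz":[0,0,-0.06],"roll":0,"jaw":1},{"xyz":[0,0,-0.075],"roll":0,"jaw":1},{"xyz":[0,0,-0.08],"roll":0,"jaw":1}]'; python3 - <<'E'
from crop import *
snap("scene","s7");s=env.state();print(s["ee_pos"],s["ee_rot"],s["force"])
cv2.imwrite("pics/c7.png",cv2.resize(cv2.imread("pics/s7.png")[120:240,270:390],None,fx=5,fy=5,interpolation=cv2.INTER_CUBIC))
E
```

```text
time_s: 24.45
ee_pos: [495.2, 33.7, 240.5]
ee_rot: [-179.9, 0.0, -90.0]
force: [0.4, -0.5, -1.0]
gripper_width: 23.3
[495.24342     33.72543316 240.44717286] [-1.79871703e+02 -6.23823036e-04 -8.99849980e+01] [-0.26412556 -0.24947953 -1.25684589]
```

View pics/c7.png

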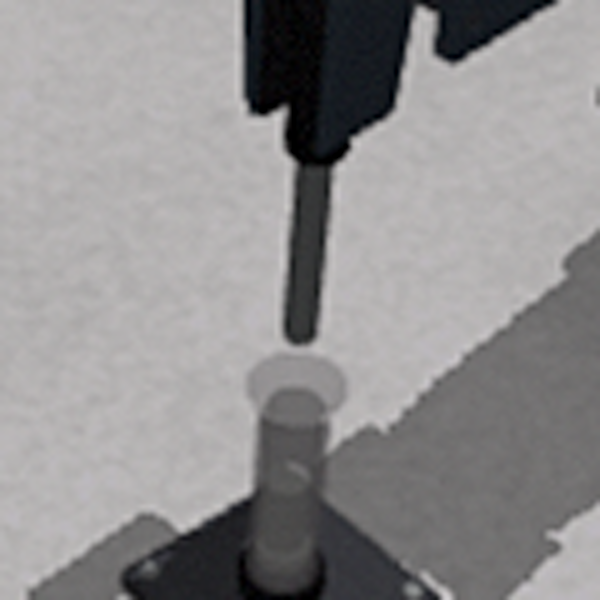

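The plug now sits lower (top near crop y≈468), and the rod hasn't slipped in the grip. Next I carry it back to the rack hole.

```bash
python3 -m pendant '[{"xyz":[-0.01,0.0005,0],"roll":0,"jaw":1},{"xyz":[-0.035,0.001,0],"roll":0,"jaw":1},{"xyz":[-0.075,0.002,0],"roll":0,"jaw":1},{"xyz":[-0.115,0.003,0],"roll":0,"jaw":1},{"xyz":[-0.15,0.004,0],"roll":0,"jaw":1},{"xyz":[-0.177,0.005,0],"roll":0,"jaw":1},{"xyz":[-0.189,0.0055,0],"roll":0,"jaw":1},{"xyz":[-0.1925,0.0055,0],"roll":0,"jaw":1}]' && python3 -m pendant '[{"xyz":[0,0,0.01],"roll":0,"jaw":1},{"xyz":[0,0,0.02],"roll":0,"jaw":1},{"xyz":[0,0,0.03],"roll":0,"jaw":1},{"xyz":[0,0,0.035],"roll":0,"jaw":1},{"xyz":[0,0,0.038],"roll":0,"jaw":1},{"xyz":[0,0,0.04],"roll":0,"jaw":1},{"xyz":[0,0,0.04],"roll":0,"jaw":1},{"xyz":[0,0,0.04],"roll":0,"jaw":1}]'; python3 - <<'E'
from crop import *
snap("scene","s8");s=env.state();print(s["ee_pos"],s["ee_rot"],s["force"])
cv2.imwrite("pics/c8.png",cv2.resize(cv2.imread("pics/s8.png")[150:290,350:490],None,fx=4,fy=4,interpolation=cv2.INTER_CUBIC))
E
```

```text
time_s: 25.5
ee_pos: [488.7, 226.5, 238.5]
ee_rot: [179.9, -0.1, -89.9]
force: [0.6, -0.1, -1.8]
gripper_width: 22.9
time_s: 26.5
ee_pos: [489.3, 226.3, 199.3]
ee_rot: [-180.0, 0.0, -90.0]
force: [-0.6, -0.5, -1.3]
gripper_width: 23.2
[489.24730923 226.27544209 199.2660527 ] [-1.79971544e+02  7.45799741e-03 -8.99855335e+01] [ 0.02396244 -0.5661983  -1.71393935]
```

View pics/c8.png

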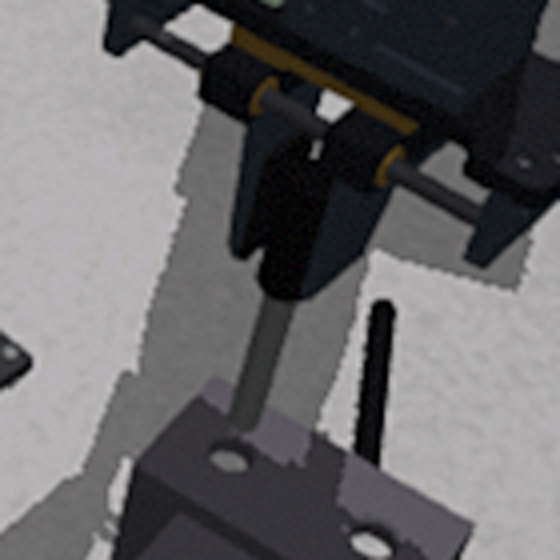

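The tip at crop (245,424) is just above the hole at (231,457).

```bash
python3 - <<'E'
from h import *
print(at_z("scene",407.4,263.8,95),at_z("scene",410.9,255.5,115.4))
E
```

```text
[490.89958699 229.24428453  95.        ] [487.12037899 229.33456081 115.4       ]
```

```bash
python3 -m pendant '[{"xyz":[0,-0.0013,0],"roll":0,"jaw":1},{"xyz":[0,-0.0013,0.005],"roll":0,"jaw":1},{"xyz":[0,-0.0013,0.01],"roll":0,"jaw":1},{"xyz":[0,-0.0013,0.015],"roll":0,"jaw":1},{"xyz":[0,-0.0013,0.019],"roll":0,"jaw":1},{"xyz":[0,-0.0013,0.022],"roll":0,"jaw":1},{"xyz":[0,-0.0013,0.024],"roll":0,"jaw":1},{"xyz":[0,-0.0013,0.026],"roll":0,"jaw":1}]'
```

```text
time_s: 27.55
ee_pos: [490.5, 226.2, 173.0]
ee_rot: [-180.0, -0.0, -90.0]
force: [-0.1, -0.9, -2.2]
gripper_width: 23.1
```

```bash
python3 -m pendant '[{"xyz":[0,0,0.005],"roll":0,"jaw":1},{"xyz":[0,0,0.01],"roll":0,"jaw":1},{"xyz":[0,0,0.015],"roll":0,"jaw":1},{"xyz":[0,0,0.02],"roll":0,"jaw":1},{"xyz":[0,0,0.025],"roll":0,"jaw":1},{"xyz":[0,0,0.03],"roll":0,"jaw":1},{"xyz":[0,0,0.035],"roll":0,"jaw":1},{"xyz":[0,0,0.04],"roll":0,"jaw":1}]'
```

```text
time_s: 28.55
ee_pos: [490.4, 226.2, 132.7]
ee_rot: [-180.0, -0.0, -90.0]
force: [-0.3, 0.3, -1.7]
gripper_width: 23.1
```

```bash
python3 -m pendant '[{"xyz":[0,0,0.007],"roll":0,"jaw":1},{"xyz":[0,0,0.014],"roll":0,"jaw":1},{"xyz":[0,0,0.021],"roll":0,"jaw":1},{"xyz":[0,0,0.028],"roll":0,"jaw":1},{"xyz":[0,0,0.034],"roll":0,"jaw":1},{"xyz":[0,0,0.038],"roll":0,"jaw":1},{"xyz":[0,0,0.041],"roll":0,"jaw":1},{"xyz":[0,0,0.042],"roll":0,"jaw":1}]'
```

```text
time_s: 29.55
ee_pos: [490.4, 226.2, 90.9]
ee_rot: [-180.0, -0.0, -90.0]
force: [-0.0, 0.2, -1.1]
gripper_width: 23.4
```

Lower until the shoulder touches, then open.

```bash
python3 -m pendant '[{"xyz":[0,0,0.0005],"roll":0,"jaw":1},{"xyz":[0,0,0.001],"roll":0,"jaw":1},{"xyz":[0,0,0.0015],"roll":0,"jaw":1},{"xyz":[0,0,0.002],"roll":0,"jaw":1},{"xyz":[0,0,0.0022],"roll":0,"jaw":1},{"xyz":[0,0,0.0022],"roll":0,"jaw":1},{"xyz":[0,0,0.0022],"roll":0,"jaw":1},{"xyz":[0,0,0.0022],"roll":0,"jaw":1}]' && python3 -m pendant '[{"xyz":[0,0,0],"roll":0,"jaw":0.7},{"xyz":[0,0,0],"roll":0,"jaw":0.65},{"xyz":[0,0,0],"roll":0,"jaw":0.6},{"xyz":[0,0,0],"roll":0,"jaw":0.5},{"xyz":[0,0,0],"roll":0,"jaw":0.4},{"xyz":[0,0,0],"roll":0,"jaw":0.3},{"xyz":[0,0,0],"roll":0,"jaw":0.2},{"xyz":[0,0,0],"roll":0,"jaw":0.2}]' && python3 -m pendant '[{"xyz":[0,0,-0.01],"roll":0,"jaw":0.2},{"xyz":[0,0,-0.03],"roll":0,"jaw":0.2},{"xyz":[0,0,-0.06],"roll":0,"jaw":0.2},{"xyz":[0,0,-0.09],"roll":0,"jaw":0.2},{"xyz":[0,0,-0.12],"roll":0,"jaw":0.2},{"xyz":[0,0,-0.15],"roll":0,"jaw":0.2},{"xyz":[0,0,-0.16],"roll":0,"jaw":0.2},{"xyz":[0,0,-0.16],"roll":0,"jaw":0.2}]'; python3 - <<'E'
from crop import *
snap("scene","s9")
a,b=[cv2.imread(f"pics/{f}.png")[180:290,290:480] for f in("s0","s9")]
cv2.imwrite("pics/c9.png",cv2.resize(np.hstack([a,b]),None,fx=2.1,fy=2.1,interpolation=cv2.INTER_CUBIC))
E
```

```text
time_s: 30.55
ee_pos: [490.4, 226.2, 88.8]
ee_rot: [-180.0, -0.0, -90.0]
force: [-0.1, 0.5, -1.3]
gripper_width: 23.5
time_s: 31.55
ee_pos: [490.4, 226.2, 88.8]
ee_rot: [180.0, -0.0, -90.0]
force: [-1.1, -0.2, 0.7]
gripper_width: 73.0
time_s: 32.55
ee_pos: [490.5, 226.2, 249.1]
ee_rot: [-180.0, 0.0, -90.0]
force: [-0.3, 0.1, -0.5]
gripper_width: 73.0
```

View pics/c9.png

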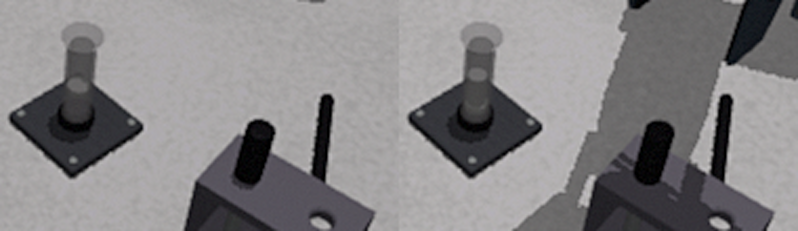

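The rod is back where it started (handle top at the same pixels within about 1 px) and released. The plug is deep in the tube, and the gripper is clear.

```bash
python3 -c "
from h import *
print(env.state()['force'],env.state()['time_s']);print(env.job_done())"
```

```text
[-0.22696677  0.22073701 -1.0988575 ] 32.6
the job is handed in; nothing more can be done
None
```

The job is done and handed in at about 33 s. The hand-in gives no verdict, so what follows rests on my own checks.

- **Plug:** I dropped it foot down into the tube. The later pictures show it inside the tube.
- **Packing:** The frit slid at about 6 N. It stopped with the rod tip at about 78 mm, which puts the bottom fitting near 30 mm, inside the given range. I held roughly 18–20 N there for over a second, and no reading came near 40 N.
- **Rod:** I drew it out with no visible slip in the grip and hung it back in its first hole. The final picture shows the handle within about 1 px of where it started, upright, with the gripper well clear.
- **Other items:** I sent the arm nowhere near them, but I did not measure them again at the end.

**Checks that disagreed:**
- The two cameras differed by 2–4 mm, so I used positions in between and corrected them on the way.
- The fingertips stood about 22 mm above the reported TCP, so I gripped the rod handle 15 mm lower than planned.
- The plug was probably held only by its top few millimetres, and the gripper read 18 mm on its 20 mm diameter. It still stayed upright.
- The last look before re-inserting the rod suggested it was 4 mm off in x, while the grasp position suggested under 1 mm. I moved it 1.3 mm, and it went in with no contact force.

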